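# Volume down, power on, volume to the mark

## Robot

A 6-joint arm with a two-finger parallel gripper is mounted at the origin on the work surface. World frame = base frame: x ahead of the robot, y to its left, z up, the work surface at z = 0. Lengths are in m, angles in rad, forces in N, time in s.
With the tool pointing down it reaches from about 0.375 to 0.9 m from the base axis. Payload 3.1 kg.
Tool frame: the origin (TCP) lies midway between the tips of the shut fingers; the grasp point (between the pads) lies 19 mm behind it; x points along the fingers, y is the direction in which the jaws open and shut, and the axes are right-handed (so a half turn about x gives the same grasp; the last joint's range is limited). The gripper opens to 85 mm and grips with 20 to 120 N. Pads are 22 mm wide; open, the fingers measure 114 mm over their backs; the gripper's body (76 mm by 85 mm) begins 54 mm behind the grasp point. The pads swing forward as they close: fully open they stand 13 mm farther back than shut.
Start: joints at [1.004, 0.527, 1.433, -0, 1.181, -0.178], TCP at [0.237, 0.578, 0.231] pointing down, gripper open.
Joint ranges: [-3.08, 3.08], [-0.75, 2.2], [0.22, 2.44], [-1.43, 4.57], [0, 2.65], [-2.85, 2.85]. Speed limits (rad/s): [2.79, 2.79, 3.14, 3.14, 3.14, 3.14].

## Interface

Orientations are given as a unit quaternion [x, y, z, w].
In Python, from station import manip gives the robot as it stands.
- The arm moves only by the tool carry_out, never from a script. Its argument "commands" is a list that holds one entry, the list of rows, each a list of 7 numbers: the shift along the tool's x, y, z in units of 25 mm (1.0 is 25 mm), then the turn, a rotation vector about the tool's x, y, z in units of 5 degrees (1.0 is 5 degrees), then the finger opening in mm, from 0 to 85.4. A call has exactly 5 rows; each row is the pose to reach, as a shift and turn from the pose commanded when the call began, along the tool's axes at that moment; what a row does not reach only later rows make up. A row lasts 1/10 s, in which the tool goes at most 50 mm and 8.59 degrees, less where a joint would pass 70% of its speed; a pose out of reach is approached as far as the arm can. A call with a gripper value outside its range is refused whole. The fingers move at their own pace and stop on an object; "force" is the grip in N (left out, the last holds). Time passes only in rows, so rows that repeat a pose let the fingers close, or fill a call up. It gives the time, the measured TCP pose, the force and the opening at its end, in the units of the state.
- manip.sense(): the state, without advancing time (a new reading comes with each control period).
- manip.snapshot(name): name is "scene" or "top" or "wrist"; returns a dict with "image" (420x560x3 uint8, red, green, blue), "fx", "fy", "cx", "cy" (pixels), "k1" (the pictures are not rectified: a ray, as slopes to the right and down, at radius r is drawn at 1 + k1 r^2 times it, then the intrinsics apply), "rvec" (rotation vector, rad) and "tvec" (3), from world to camera coordinates, as OpenCV has them. Camera axes: x right, y down, z forward; pixel columns grow to the right and rows downward; lengths in m; the calibration is good to about 2 mm. A picture is of the moment at which its call begins. There is no depth.
- manip.sign_off(): hands the job in, once; it reports no verdict.
The state is a dict: "t": time; "q": joint angles; "qd": joint speeds; "tau": joint torques, N m; "tcp_pos": TCP position; "tool_rot": TCP orientation; "force": force on the tool from outside, world axes, zero at the start; "ft_torque": the same for the moment, N m; "finger_gap": opening from 0.0 (shut) to 1.0 (fully open).
Only numpy, scipy, OpenCV 4.12 (cv2) and the standard library are available. Lean on these libraries where they do the work, as an engineer would, in place of code of your own. Each camera call takes 0.05 s, during which the arm holds its last target.

## Task

Switch on the headphone amplifier without a thump: roll its edge thumbwheel right down to its stop first, then press the rocker switch over to on, and only then roll the wheel up again until the pointer stands at the long mark of the scale. Work the wheel and the switch lightly, with light fingertip pressure, and leave the things around the amplifier where they are.

Things in the scene. Friction and masses are not known exactly. Their poses are not given: they have to be found in the camera images.
- amp: Headphone amplifier: dark metal box 120 mm (its x) by 150 mm (its y); flat top (deck) 45 mm above the table. Heavy, does not slide. Origin: centre of its underside; z up, -x is its aluminium front (roughly towards the robot). On the deck only: a thumbwheel (left, +y), a rocker switch (right, -y) and behind the wheel a scale with a pointer.
- wheel_slot (a point): Middle of the thumbwheel's slot at deck height, amp x -18, y +36 mm, right below the wheel's crown; axes as the amp's. Bright metal wheel, dark ribs, 40 mm diameter, 12 mm wide, axle along amp y, mostly sunk in. Its crown stands 5 to 13 mm above the deck, different each run and not measured: feel for it. Sprung downwards: gives from about 2 N, 1 mm per 8 N, hard after 2.5 mm.
- volume (a joint): Thumbwheel angle, rad: 0 at the lower stop (volume right down) to 3.0 at the upper stop; stays where left. A fingertip pressing the crown with 6 to 12 N and moving along amp x rolls it, 20 mm per rad: to -x (the front) lowers, to +x raises. It resists with 2.5 N along the rim, so too light a touch slips.
- power (a joint): Rocker switch angle, rad: 0 off (rear end raised) to 0.5 on (front end raised). Stays where it is left.
- switch (a point): Middle of the rocker switch at deck height, amp x -18, y -42 mm; axes as the amp's. Black rocker 36 mm long (amp x), 18 mm wide, 6 mm thick, pivoting about amp y 4 mm above the deck. Off: the rear (+x) end is up, its edge 11 mm above the deck. On: that end's top is 2.5 mm above the deck, against a hard stop. It moves at 2 to 3 N on the end.
- scale_mark (a point): The long white mark (16 x 2 mm) of the level scale, deck height, amp x +34, y +31.6 mm; the short marks are 0.6 rad apart. The white pointer (12 x 2.5 mm, up to 10 mm tall, not to be handled) is driven by the wheel along amp y: at y +46 mm when the volume is 0, 12 mm to the right (-y) per rad, so at the long mark at 1.2 rad.
- interface: Bystander: dark metal box 90 x 60 x 28 mm with two brass sockets, loose on the table; origin centre of underside.
- adapter: Bystander: brass jack adapter standing upright, 18 mm diameter, 40 mm high, loose; origin centre of underside.
- brick: Bystander: black power brick 45 x 110 x 30 mm, loose, behind the amplifier; origin centre of underside.
- remote: Bystander: grey remote control 130 x 40 x 16 mm, loose; origin centre of underside.
There are look-alikes about, which are no part of the job. Leave any purple or yellow look-alike of the amp alone.

How it is judged:
On the way, in this order (a step that is already met when the one before it is completed fails the run):
1. the volume is rolled right down to its stop (below 0.08 rad) (value of joint volume below 0.08 rad), for 0.2 s.
2. the rocker is pressed over to on (above 0.4 rad) with the volume still down (below 0.15 rad) (value of joint power above 0.4 rad and value of joint volume below 0.15 rad), for 0.2 s.
At the end, for the whole second after the job is handed in: The rocker is on (above 0.4 rad) and the wheel at rest at 1.2 rad, give or take 0.3 (pointer within 3.6 mm of the long mark) (value of joint power above 0.4 rad and value of joint volume between 0.9 and 1.5 rad and velocity of joint volume between -0.1 and 0.1 rad/s); the robot touches nothing.
It fails at once if the amplifier, its wheel or its switch is pressed with more than 25 N (contact force between anything else and amp above 25 N).
It fails at once if the switch is worked (passes 0.2 to 0.35 rad) while the volume is up (above 0.3 rad) (value of joint power between 0.2 and 0.35 rad and value of joint volume above 0.3 rad).
It fails at once if a thing beside the amplifier is shifted by more than 15 mm (distance of any of interface, adapter, brick, remote from where it was at the start of the episode above 0.015 m).
It also fails if it takes over 64 s, if anything falls off the work surface, if the arm or the gripper's body presses on something with over 40 N, if the wrist force passes 120 N, or if a joint passes its speed limit or range.

## Working session

There is one attempt and no reset: what is moved stays moved. The work goes in short steps, Python scripts to look and compute and a tool call to move; the robot and the scene stay as the last step left them, time stands still between calls to the robot, and variables do not carry over. Pictures are saved under pics/ and viewed, and the job is handed in when it is done.

Besides the shell and the picture viewer there is one more tool, called after "Request:" as name(argument=value, ...) on one line, values as JSON. carry_out: Moves the arm, as the interface text tells. Its arguments: {"type":"object","properties":{"commands":{"type":"array"},"force":{"type":"number"}},"required":["commands"]}

```bash
mkdir -p pics; ls
cat > h.py <<'E'
import numpy as np, cv2
from station import manip
def snap(n,f):
    s=manip.snapshot(n); cv2.imwrite('pics/'+f+'.png',cv2.cvtColor(s['image'],cv2.COLOR_RGB2BGR))
    import pickle; pickle.dump(s,open('pics/'+f+'.pkl','wb')); return s
def load(f):
    import pickle; return pickle.load(open('pics/'+f+'.pkl','rb'))
def ray(s,px):
    K=np.array([[s['fx'],0,s['cx']],[0,s['fy'],s['cy']],[0,0,1.]])
    xd=(px[0]-s['cx'])/s['fx'];yd=(px[1]-s['cy'])/s['fy']
    x,y=xd,yd
    for _ in range(30):
        r=x*x+y*y; x,y=xd/(1+s['k1']*r),yd/(1+s['k1']*r)
    R=cv2.Rodrigues(np.array(s['rvec'],float))[0]; t=np.array(s['tvec'],float).ravel()
    return -R.T@t, R.T@np.array([x,y,1.])
def onz(s,px,z):
    o,d=ray(s,px); return o+d*(z-o[2])/d[2]
def proj(s,P):
    R=cv2.Rodrigues(np.array(s['rvec'],float))[0]; p=R@np.array(P)+np.array(s['tvec']).ravel()
    x,y=p[0]/p[2],p[1]/p[2]; k=1+s['k1']*(x*x+y*y)
    return np.array([s['fx']*x*k+s['cx'],s['fy']*y*k+s['cy']])
E
python3 - <<'E'
from h import *
for n in("scene","top","wrist"): 
    s=snap(n,n+'0'); print(n,s['k1'],-cv2.Rodrigues(np.array(s['rvec'],float))[0].T@np.array(s['tvec']).ravel())
print(manip.sense())
E
```

```text
pics
scene -0.03921913488115243 [ 0.97734067 -0.11949241  0.72545448]
top -0.07008010533105087 [0.38436957 0.00575666 1.05880941]
wrist -0.05207692660676501 [0.16868866 0.60708224 0.37259502]
{'t': 0.15, 'q': array([ 1.00347768e+00,  5.28254828e-01,  1.43360742e+00, -2.69586020e-05,
        1.18142532e+00, -1.78468816e-01]), 'qd': array([-0.00098597, -0.00255584, -0.00363262, -0.00096275,  0.0002285 ,
       -0.00024938]), 'tau': array([ 5.65423966e-05, -4.42740941e+01, -1.78275830e+01, -2.98853101e-04,
        5.58239510e-03,  1.22606469e-06]), 'tcp_pos': array([0.23661093, 0.57788056, 0.23055726]), 'tool_rot': array([ 0.13604979,  0.69399469, -0.13717233,  0.69357449]), 'force': array([0.04393698, 0.07604175, 0.10333104]), 'ft_torque': array([0.02962008, 0.00742985, 0.00360153]), 'finger_gap': 1.0002793390621607}
```

View pics/scene0.png

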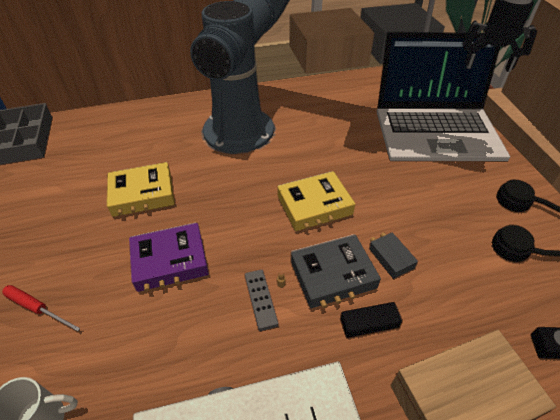

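View pics/top0.png

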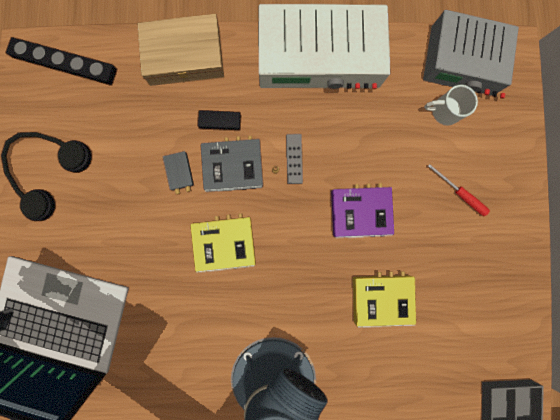

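Candidates for the amp in the top view are the dark grey box (232,165), purple (363,211), yellow (223,243), yellow (386,301), and the small interface box (178,170). By the description I choose the dark one at (232,165) and will check it in a close crop.

Run:
```python
from h import *
a=cv2.imread('pics/top0.png')[125:205,190:290]; b=cv2.imread('pics/scene0.png')[225:315,280:400]
a=cv2.resize(a,(800,640),interpolation=cv2.INTER_CUBIC)[:,:]
cv2.imwrite('pics/ca.png',cv2.resize(a,(750,600))); cv2.imwrite('pics/cb.png',cv2.resize(b,(800,600),interpolation=cv2.INTER_CUBIC))
```

```text
(no output)
```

View pics/ca.png

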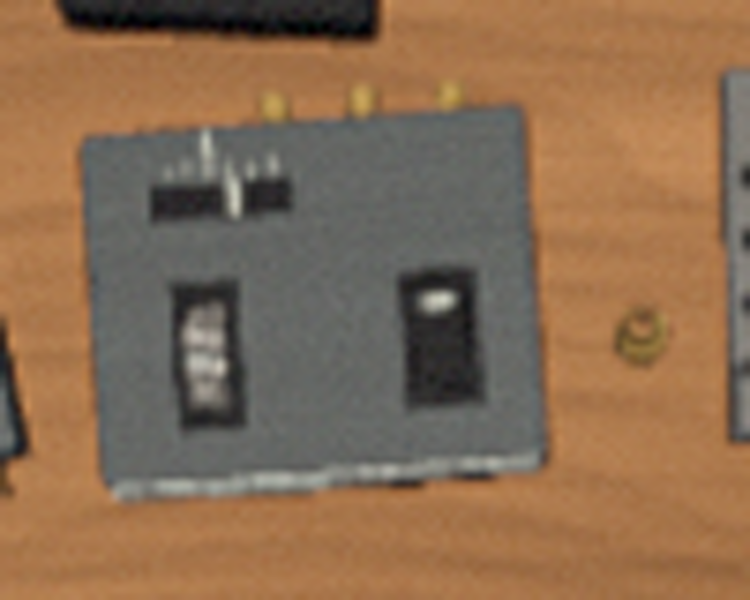

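View pics/cb.png

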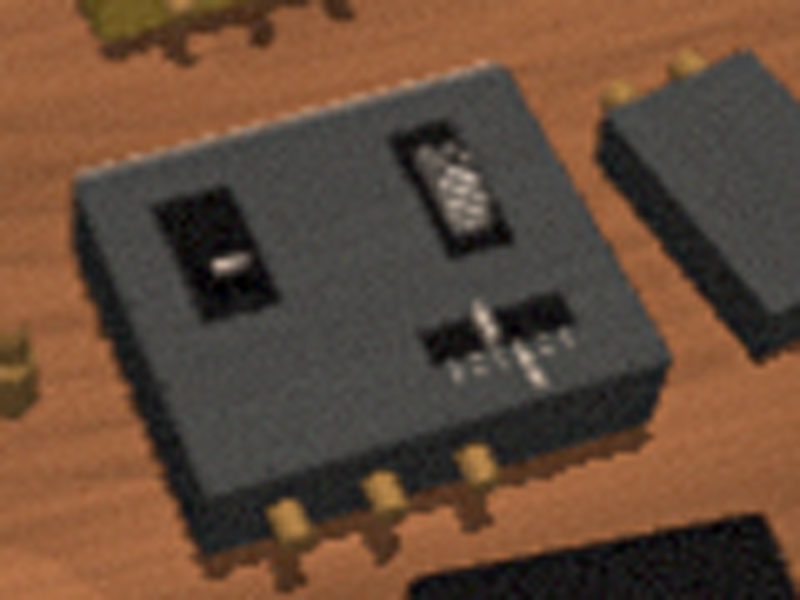

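The crop shows the dark amp: wheel at top pixel (218,172), switch (249,170) with its rear end up, and the pointer slightly right of the long mark (about 1.6–1.8 rad). I'll fit the pose from the deck corners and features in both views.

```bash
cat > fit.py <<'E'
from h import *
from scipy.spatial.transform import Rotation as Ro
def fit(world,model):
    m=np.array(model,float);w=np.array([p[:2] for p in world])
    mc,wc=m.mean(0),w.mean(0)
    M=((m-mc)@np.array([1,1j])); W=((w-wc)@np.array([1,1j]))
    th=np.angle((W*M.conj()).sum()); s=abs((W*M.conj()).sum()/(abs(M)**2).sum())
    R=np.array([[np.cos(th),-np.sin(th)],[np.sin(th),np.cos(th)]])
    t=wc-R@mc; res=w-(m@R.T+t)
    return th,t,s,res*1000
E
python3 - <<'E'
from fit import *
T=load('top0');S=load('scene0')
mod=np.array([[60,75],[60,-75],[-60,-75],[-60,75],[34,31.6],[-18,36],[-18,-42]])/1000
ta=[(82,140),(520,107),(545,455),(108,483),(207,155),(207,356),(441,338)]
tp=[(190+x/7.5,125+y/7.5) for x,y in ta]
sb=[(668,362),(210,495),(75,180),(497,65),(530,365),(452,190),(217,255)]
sp=[(280+x/800*120,225+y/600*90) for x,y in sb]
for s,p in((T,tp),(S,sp)):
    w=[onz(s,q,.045) for q in p]; r=fit(w,mod); print(r[0],r[1],r[2]);print(r[3].round(1))
    p4=fit(w[:5],mod[:5]);print(p4[0],p4[1])
E
```

```text
0.05548417216325968 [0.55183682 0.09873129] 0.9897758471283543
[[-4.9 -1.2]
 [-3.4  1.9]
 [-0.6  1. ]
 [-0.5 -3.5]
 [13.1  1.7]
 [-2.4  0.1]
 [-1.3  0. ]]
0.05553908635665666 [0.55258187 0.09869869]
0.05466722252550519 [0.55508023 0.09989632] 0.9885581915349458
[[-2.7 -2.7]
 [-2.8  2.4]
 [ 0.   1.2]
 [-1.6 -4.2]
 [11.4  2. ]
 [-2.4  0.7]
 [-1.9  0.4]]
0.056019249433671175 [0.55594828 0.0996611 ]
```

Run:
```python
from fit import *
T=load('top0');S=load('scene0')
mod=np.array([[60,75],[60,-75],[-60,-75],[-60,75],[-18,36],[-18,-42]])/1000
ta=[(82,140),(520,107),(545,455),(108,483),(207,356),(441,338)]
tp=[(190+x/7.5,125+y/7.5) for x,y in ta]
sb=[(668,362),(210,495),(75,180),(497,65),(452,190),(217,255)]
sp=[(280+x/800*120,225+y/600*90) for x,y in sb]
for s,p in((T,tp),(S,sp)):
    w=[onz(s,q,.045) for q in p]; r=fit(w,mod); print(r[0],r[1],r[2]);print(r[3].round(1))
    print(w[4],w[5])
    th=r[0];R=np.array([[np.cos(th),-np.sin(th)],[np.sin(th),np.cos(th)]])
    for m in mod[4:]: print(R@m+r[1])
# other things
for n,p in (('adapter',(276,170)),('iface',(178,170)),('brick',(219,120))): print(n,onz(T,p,.03))
from scipy.spatial.transform import Rotation as Ro
print(Ro.from_quat(manip.sense()['tool_rot']).as_matrix().round(3))
```

```text
0.06544492444631904 [0.54963754 0.09851244] 0.9754289953413656
[[-2.  -1.5]
 [-1.9  1.5]
 [ 0.8  1.7]
 [ 2.4 -2.7]
 [ 0.1  0.5]
 [ 0.4  0.4]]
[0.52947041 0.13379466 0.045     ] [0.53486795 0.05584195 0.045     ]
[0.52932173 0.13325821]
[0.53442279 0.05542519]
0.06273821264356286 [0.55316865 0.0996026 ] 0.9754052948406481
[[-0.2 -2.8]
 [-1.5  2.2]
 [ 1.3  2. ]
 [ 0.9 -3.4]
 [-0.2  1.2]
 [-0.3  0.8]]
[0.53270459 0.13556349 0.045     ] [0.53754245 0.05740361 0.045     ]
[0.53294697 0.13440323]
[0.53783734 0.05655668]
adapter [ 0.53677297 -0.01232732  0.03      ]
iface [0.53886431 0.23649334 0.03      ]
brick [0.66671234 0.13226782 0.03      ]
[[-0.001  0.379  0.925]
 [-0.001  0.925 -0.379]
 [-1.    -0.002 -0.   ]]
```

Request:
carry_out(commands=[[[0,-1.05,1.55,-1,0,0,0],[0,-2.1,3.1,-2,0,0,0],[0,-3.15,4.65,-3,0,0,0],[0,-4.2,6.2,-4,0,0,0],[0,-5.25,7.75,-5.2,0,0,0]]], force=40)

```text
t: 0.65
tcp_pos: [0.3669, 0.3818, 0.2312]
tool_rot: [-0.025, 0.707, 0.025, 0.707]
force: [0.5, -0.4, 0.4]
finger_gap: 0.145
```

```bash
cat >> h.py <<'E'
from scipy.spatial.transform import Rotation as Ro
def to(p):
    s=manip.sense();R=Ro.from_quat(s['tool_rot']).as_matrix()
    print('t',s['t'],'tcp',s['tcp_pos'].round(4),'F',s['force'].round(2),'gap',round(s['finger_gap'],3)); print(R.round(3)); print('units',(R.T@(np.array(p)-s['tcp_pos'])/.025).round(2))
E
python3 -c "
from h import *
to([.531,.1345,.15])"
```

```text
t 0.65 tcp [0.3669 0.3818 0.2312] F [ 0.46 -0.43  0.44] gap 0.145
[[-0.    -0.07   0.998]
 [-0.     0.998  0.07 ]
 [-1.    -0.    -0.   ]]
units [  3.25 -10.33   5.86]
```

Request:
carry_out(commands=[[[0,-1.7,0.9,0,0,0,0],[0,-3.4,1.8,0,0,0,0],[0,-5.1,2.7,0,0,0,0],[0.3,-6.8,3.6,0,0,0,0],[0.6,-8.5,4.5,0,0,0,0]]])

```text
t: 1.15
tcp_pos: [0.4933, 0.1769, 0.2163]
tool_rot: [-0.023, 0.707, 0.023, 0.707]
force: [0.2, 0.5, -0.3]
finger_gap: 0.001
```

```bash
python3 -c "
from h import *
snap('wrist','w1')
to([.531,.1345,.15])"
```

```text
t 1.2 tcp [0.4979 0.1708 0.2152] F [ 3.11 -3.   -0.86] gap -0.001
[[ 0.004 -0.061  0.998]
 [-0.005  0.998  0.061]
 [-1.    -0.005  0.003]]
units [ 2.62 -1.52  1.23]
```

View pics/w1.png

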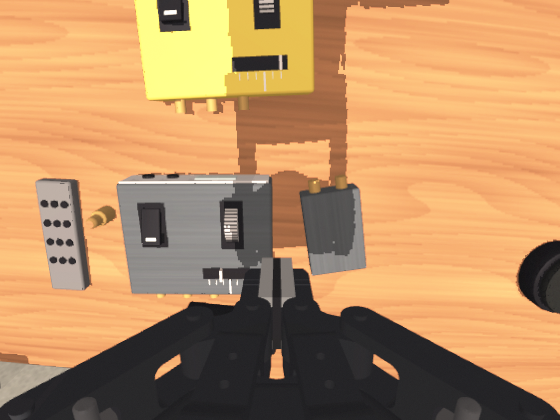

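Request:
carry_out(commands=[[[0.9,-0.8,0.5,0,0,0,0],[1.8,-1.5,1.2,0,0,0,0],[2.6,-1.8,1.4,0,0,0,0],[2.6,-1.8,1.4,0,0,0,0],[2.6,-1.8,1.4,0,0,0,0]]])

```text
t: 1.7
tcp_pos: [0.5297, 0.1363, 0.1511]
tool_rot: [-0.023, 0.707, 0.023, 0.706]
force: [0.1, 0.7, 1.2]
finger_gap: -0.002
```

```bash
python3 -c "
from h import *
snap('wrist','w2')
to([.531,.1345,.15])"
```

```text
t 1.75 tcp [0.53   0.1366 0.1518] F [-0.19 -0.5  -0.65] gap -0.004
[[-0.    -0.065  0.998]
 [ 0.     0.998  0.065]
 [-1.     0.    -0.   ]]
units [ 0.07 -0.09  0.03]
```

View pics/w2.png

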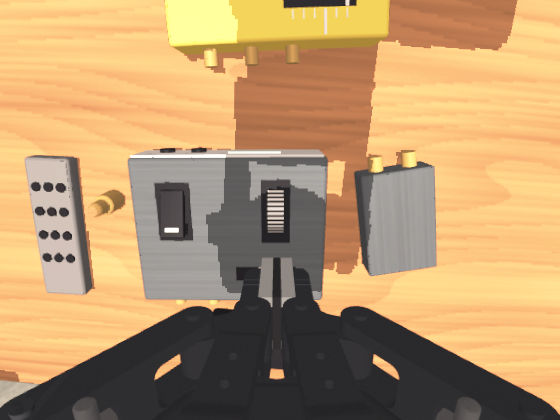

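Run:
```python
from fit import *
s=load('w2')
print('tcp proj',proj(s,manip.sense()['tcp_pos']))
im=cv2.cvtColor(s['image'],cv2.COLOR_RGB2GRAY)
m=(im<45).astype(np.uint8); m[260:]=0
n,l,st,c=cv2.connectedComponentsWithStats(m)
for i in range(1,n):
    if st[i,4]>100: print(st[i],c[i].round(1))
mod=np.array([[60,75],[60,-75],[-60,-75],[-60,75],[-18,36],[-18,-42]])/1000
p=[(324,298),(146,299),(130,158),(327,156),(276,211.5),(173.5,211.5)]
w=[onz(s,q,.045) for q in p]; r=fit(w,mod); print(r); print(w[4],w[5])
cv2.imwrite('pics/c2.png',cv2.resize(cv2.imread('pics/w2.png')[145:305,125:335],(787,600),interpolation=cv2.INTER_CUBIC))
```

```text
tcp proj [275.27067989 275.91311435]
[261 187  29  55 689] [275.9 219.8]
[183 191   5  46 117] [184.2 218.2]
(np.float64(0.07196422757945423), array([0.5505454 , 0.10280926]), np.float64(0.9809900063202216), array([[-1.69941355, -0.41106145],
       [-1.43029976,  0.76545109],
       [ 0.69064248,  3.25823935],
       [ 1.087033  , -1.94492327],
       [ 0.96057587, -0.49408279],
       [ 0.39146196, -1.17362293]]))
[0.53096409 0.13692776 0.045     ] [0.53600334 0.0584501  0.045     ]
```

View pics/c2.png

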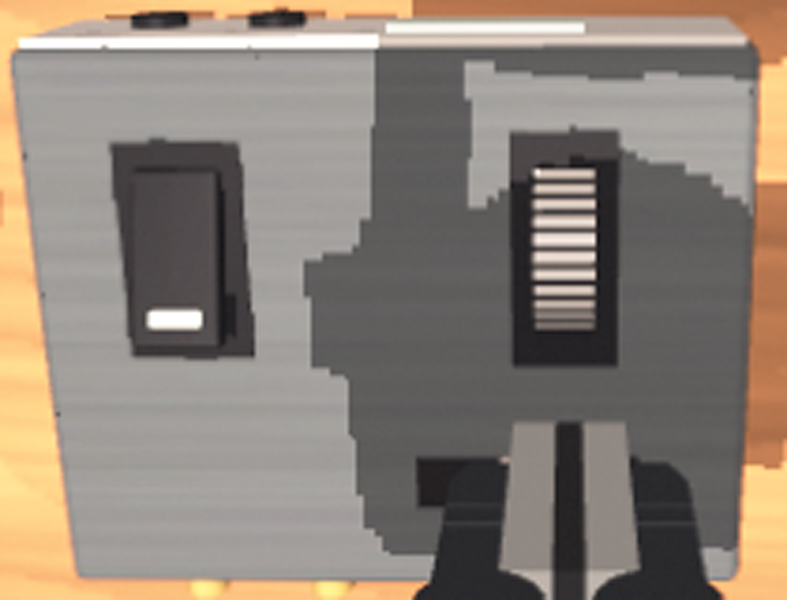

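Request:
carry_out(commands=[[[1,0,0.2,0,0,0,0],[2,0,0.36,0,0,0,0],[3,0,0.36,0,0,0,0],[3.4,0,0.36,0,0,0,0],[3.4,0,0.36,0,0,0,0]]])

```text
t: 2.25
tcp_pos: [0.5384, 0.1373, 0.066]
tool_rot: [-0.023, 0.707, 0.023, 0.706]
force: [-0.3, -0.1, -0.3]
finger_gap: 0.001
```

```bash
python3 -c "
from h import *
snap('scene','s2');to([.539,.137,.06])"; python3 -c "
import cv2;cv2.imwrite('pics/cs2.png',cv2.resize(cv2.imread('pics/s2.png')[200:320,270:430],(800,600)))"
```

```text
t 2.3 tcp [0.5393 0.1372 0.0669] F [-0.88  0.99  0.31] gap 0.0
[[ 0.    -0.066  0.998]
 [ 0.     0.998  0.066]
 [-1.     0.     0.   ]]
units [ 0.28 -0.01 -0.01]
```

View pics/cs2.png

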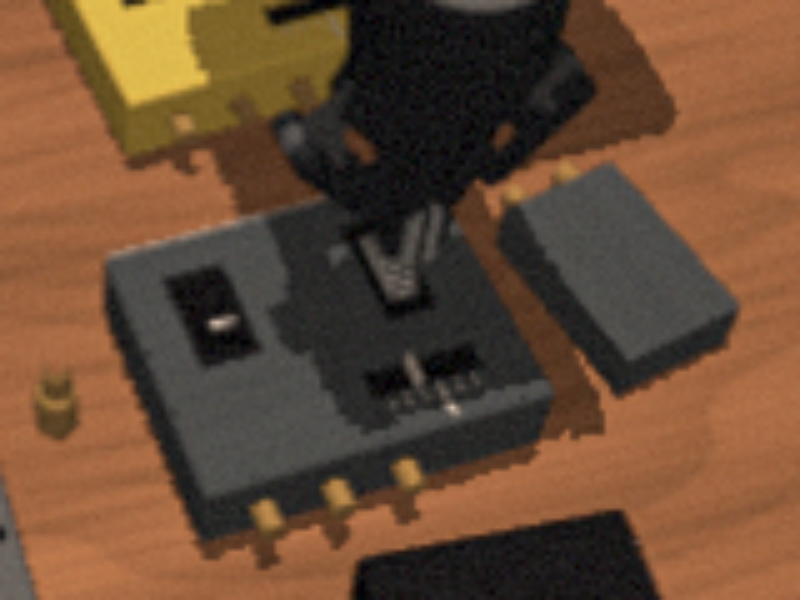

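The fingertips (crop 400,255) are above the wheel. Now I'll feel downwards for the crown.

Request:
carry_out(commands=[[[0.1,0,0,0,0,0,0],[0.2,0,0,0,0,0,0],[0.3,0,0,0,0,0,0],[0.3,0,0,0,0,0,0],[0.3,0,0,0,0,0,0]]])

```text
t: 2.8
tcp_pos: [0.5393, 0.1366, 0.0589]
tool_rot: [-0.023, 0.707, 0.023, 0.707]
force: [-0.1, -0.7, -0.2]
finger_gap: 0.002
```

Request:
carry_out(commands=[[[0.02,0,0,0,0,0,0],[0.04,0,0,0,0,0,0],[0.04,0,0,0,0,0,0],[0.04,0,0,0,0,0,0],[0.04,0,0,0,0,0,0]]])

```text
t: 3.3
tcp_pos: [0.5393, 0.1367, 0.0578]
tool_rot: [-0.023, 0.707, 0.023, 0.707]
force: [-0.4, -0.2, -0.1]
finger_gap: 0.001
```

Request:
carry_out(commands=[[[0.02,0,0,0,0,0,0],[0.04,0,0,0,0,0,0],[0.04,0,0,0,0,0,0],[0.04,0,0,0,0,0,0],[0.04,0,0,0,0,0,0]]])

```text
t: 3.8
tcp_pos: [0.5393, 0.1366, 0.0568]
tool_rot: [-0.023, 0.707, 0.023, 0.707]
force: [-0.7, 0.7, -0.3]
finger_gap: -0.002
```

Request:
carry_out(commands=[[[0.02,0,0,0,0,0,0],[0.04,0,0,0,0,0,0],[0.04,0,0,0,0,0,0],[0.04,0,0,0,0,0,0],[0.04,0,0,0,0,0,0]]])

```text
t: 4.3
tcp_pos: [0.5393, 0.1367, 0.0558]
tool_rot: [-0.023, 0.707, 0.023, 0.707]
force: [-0.6, 0.5, -0.1]
finger_gap: 0.001
```

Request:
carry_out(commands=[[[0.02,0,0,0,0,0,0],[0.04,0,0,0,0,0,0],[0.04,0,0,0,0,0,0],[0.04,0,0,0,0,0,0],[0.04,0,0,0,0,0,0]]])

```text
t: 4.8
tcp_pos: [0.5394, 0.1367, 0.0551]
tool_rot: [-0.023, 0.707, 0.023, 0.707]
force: [-0.1, 1.0, 4.6]
finger_gap: 0.001
```

Contact with 4.6 N, so the crown is at about z = 0.055 (10 mm above the deck). I'll add about 4 N.

Request:
carry_out(commands=[[[0.015,0,0,0,0,0,0],[0.03,0,0,0,0,0,0],[0.03,0,0,0,0,0,0],[0.03,0,0,0,0,0,0],[0.03,0,0,0,0,0,0]]])

```text
t: 5.3
tcp_pos: [0.5394, 0.1367, 0.0547]
tool_rot: [-0.023, 0.707, 0.023, 0.707]
force: [-0.2, 0.4, 7.9]
finger_gap: -0.0
```

Request:
carry_out(commands=[[[0.005,0,-0.12,0,0,0,0],[0.005,0,-0.24,0,0,0,0],[0.005,0,-0.36,0,0,0,0],[0.005,0,-0.48,0,0,0,0],[0.005,0,-0.48,0,0,0,0]]])

```text
t: 5.8
tcp_pos: [0.5301, 0.136, 0.055]
tool_rot: [-0.023, 0.704, 0.023, 0.709]
force: [1.9, 0.2, 6.8]
finger_gap: 0.001
```

```bash
cat > look.py <<'E'
import sys
from h import *
f=sys.argv[1]
snap('scene',f);to([.531,.1345,.15])
cv2.imwrite('pics/c'+f+'.png',cv2.resize(cv2.imread('pics/'+f+'.png')[230:310,300:400],(750,600),interpolation=cv2.INTER_CUBIC))
E
python3 look.py s3
```

```text
t 5.85 tcp [0.5301 0.136  0.055 ] F [2.05 0.05 6.79] gap 0.001
[[ 0.006 -0.065  0.998]
 [ 0.     0.998  0.065]
 [-1.    -0.     0.006]]
units [-3.8  -0.06  0.06]
```

View pics/cs3.png

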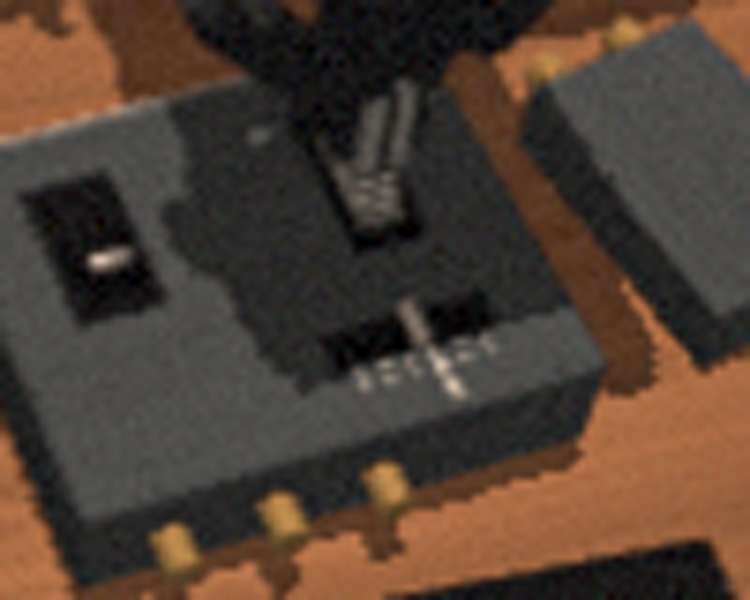

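The wheel rolls: the pointer base moved left to about the long mark (crop 430,350). Continuing the stroke.

Request:
carry_out(commands=[[[0.01,0,-0.1,0,0,0,0],[0.01,0,-0.2,0,0,0,0],[0.01,0,-0.3,0,0,0,0],[0.01,0,-0.38,0,0,0,0],[0.01,0,-0.38,0,0,0,0]]])

```text
t: 6.35
tcp_pos: [0.5204, 0.1354, 0.0546]
tool_rot: [-0.023, 0.705, 0.023, 0.709]
force: [1.5, 0.2, 6.0]
finger_gap: -0.002
```

Request:
carry_out(commands=[[[-0.1,0,0,0,0,0,0],[-0.2,0,0,0,0,0,0],[-0.2,0,0.4,0,0,0,0],[-0.2,0,0.76,0,0,0,0],[-0.2,0,0.76,0,0,0,0]]])

```text
t: 6.85
tcp_pos: [0.5393, 0.1365, 0.0586]
tool_rot: [-0.023, 0.706, 0.023, 0.708]
force: [-0.2, -0.0, 0.5]
finger_gap: -0.001
```

```bash
python3 look.py s4
```

```text
t 6.9 tcp [0.538  0.1364 0.0585] F [ 0.56 -0.7   0.41] gap -0.002
[[ 0.001 -0.065  0.998]
 [ 0.     0.998  0.065]
 [-1.    -0.     0.001]]
units [-3.66 -0.06 -0.28]
```

View pics/cs4.png

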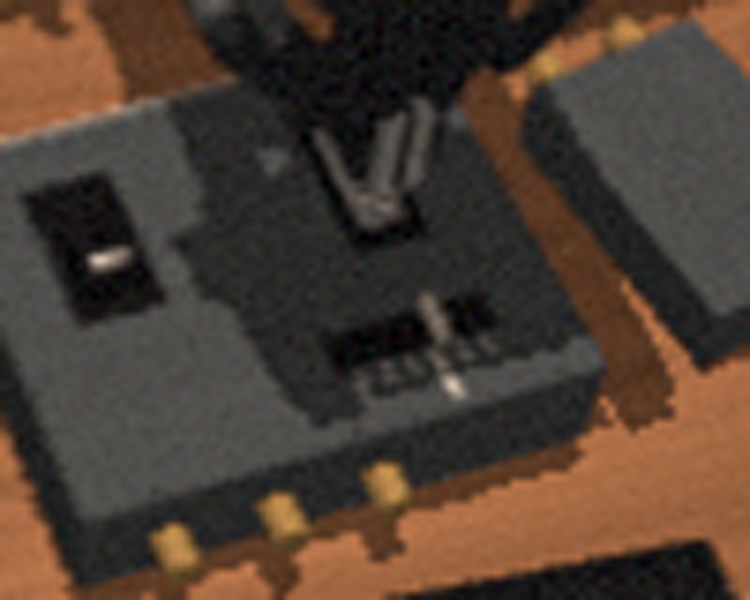

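Request:
carry_out(commands=[[[0.1,0,0,0,0,0,0],[0.15,0,0,0,0,0,0],[0.19,0,0,0,0,0,0],[0.2,0,0,0,0,0,0],[0.2,0,0,0,0,0,0]]])

```text
t: 7.4
tcp_pos: [0.5368, 0.1365, 0.0547]
tool_rot: [-0.023, 0.707, 0.023, 0.707]
force: [-1.5, -0.2, 7.6]
finger_gap: -0.004
```

Request:
carry_out(commands=[[[0.01,0,-0.14,0,0,0,0],[0.015,0,-0.28,0,0,0,0],[0.02,0,-0.42,0,0,0,0],[0.02,0,-0.56,0,0,0,0],[0.02,0,-0.68,0,0,0,0]]])

```text
t: 7.9
tcp_pos: [0.5232, 0.1356, 0.0548]
tool_rot: [-0.023, 0.704, 0.023, 0.71]
force: [2.8, 0.4, 6.0]
finger_gap: -0.001
```

Request:
carry_out(commands=[[[-0.1,0,0,0,0,0,0],[-0.2,0,0,0,0,0,0],[-0.2,0,0.4,0,0,0,0],[-0.2,0,0.72,0,0,0,0],[-0.2,0,0.72,0,0,0,0]]])

```text
t: 8.4
tcp_pos: [0.54, 0.1366, 0.0581]
tool_rot: [-0.023, 0.706, 0.023, 0.708]
force: [0.8, 0.6, 0.3]
finger_gap: -0.003
```

```bash
python3 look.py s5
```

```text
t 8.45 tcp [0.5388 0.1365 0.0579] F [-0.42 -0.18  0.34] gap 0.003
[[ 0.001 -0.065  0.998]
 [ 0.     0.998  0.065]
 [-1.    -0.     0.001]]
units [-3.68 -0.06 -0.31]
```

View pics/cs5.png

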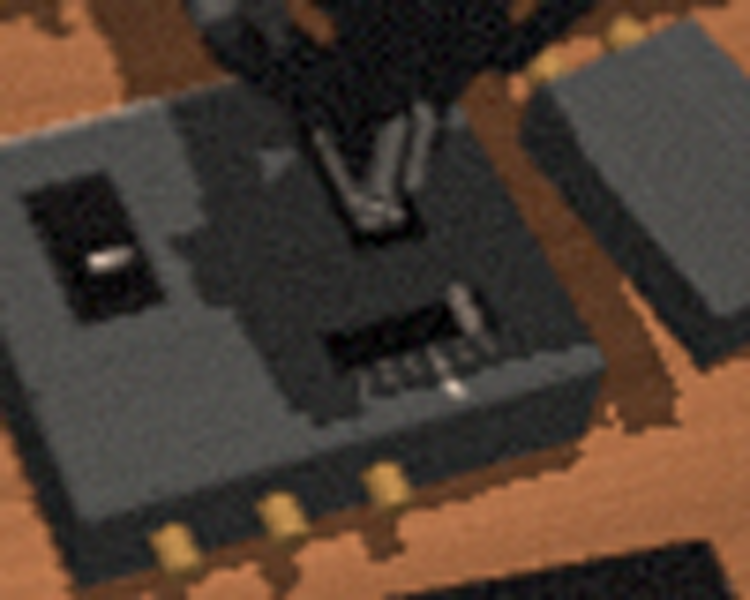

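Pointer base is now near the left end (crop 472,325), about 0.3 rad. One more stroke to the stop.

Request:
carry_out(commands=[[[0.1,0,0,0,0,0,0],[0.15,0,0,0,0,0,0],[0.19,0,0,0,0,0,0],[0.2,0,0,0,0,0,0],[0.2,0,0,0,0,0,0]]])

```text
t: 8.95
tcp_pos: [0.5379, 0.1366, 0.0544]
tool_rot: [-0.023, 0.706, 0.023, 0.707]
force: [-2.0, -0.2, 9.7]
finger_gap: -0.0
```

Request:
carry_out(commands=[[[0.01,0,-0.14,0,0,0,0],[0.015,0,-0.28,0,0,0,0],[0.02,0,-0.42,0,0,0,0],[0.02,0,-0.56,0,0,0,0],[0.02,0,-0.68,0,0,0,0]]])

```text
t: 9.45
tcp_pos: [0.5261, 0.1356, 0.0547]
tool_rot: [-0.023, 0.702, 0.023, 0.711]
force: [5.9, -0.5, 7.9]
finger_gap: 0.004
```

```bash
python3 look.py s6
```

```text
t 9.5 tcp [0.5254 0.1356 0.0547] F [ 3.61 -0.23  7.4 ] gap -0.0
[[ 0.011 -0.065  0.998]
 [ 0.001  0.998  0.065]
 [-1.    -0.     0.011]]
units [-3.81 -0.06  0.26]
```

View pics/cs6.png

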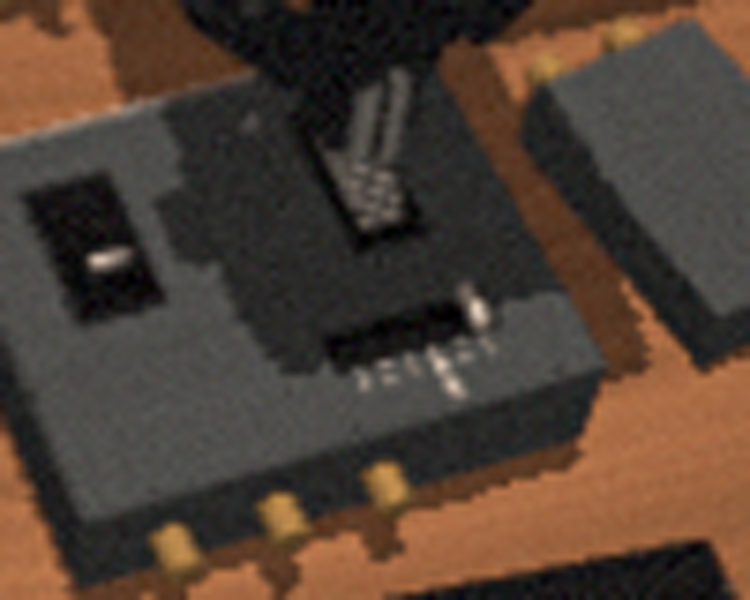

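The drag reached 5.9 N against the wheel's 2.5 N, so it is on its stop. I'll push a little further to confirm, then lift.

Request:
carry_out(commands=[[[0.01,0,-0.06,0,0,0,0],[0.01,0,-0.12,0,0,0,0],[0.01,0,-0.18,0,0,0,0],[0.01,0,-0.2,0,0,0,0],[0.01,0,-0.2,0,0,0,0]]])

```text
t: 10.0
tcp_pos: [0.5201, 0.1352, 0.0542]
tool_rot: [-0.023, 0.703, 0.023, 0.71]
force: [4.1, -0.3, 8.6]
finger_gap: 0.003
```

Request:
carry_out(commands=[[[-0.2,0,0,0,0,0,0],[-0.6,0,0,0,0,0,0],[-1,0,0,0,0,0,0],[-1,0,0,0,0,0,0],[-1,0,0,0,0,0,0]]])

```text
t: 10.5
tcp_pos: [0.5157, 0.1351, 0.0778]
tool_rot: [-0.023, 0.707, 0.023, 0.707]
force: [-0.8, 0.2, -0.4]
finger_gap: -0.0
```

```bash
python3 look.py s7; python3 -c "
from h import *
s=load('s7')
th=.065
for v in (0,.1,1.2):
    y=.046-.012*v; o=np.array([.5515,.1])
    for x in (.026,.034): print(v, proj(s,[o[0]+x*np.cos(th)-y*np.sin(th),o[1]+x*np.sin(th)+y*np.cos(th),.055])*7.5-[2250,1725])
to([.55,.0587,.06])"
```

```text
t 10.55 tcp [0.5155 0.1351 0.0774] F [-0.04 -0.69 -0.02] gap -0.001
[[-0.    -0.065  0.998]
 [-0.     0.998  0.065]
 [-1.     0.    -0.   ]]
units [-2.9  -0.07  0.61]
0 [460.81123506 267.77962546]
0 [473.91480991 291.58378359]
0.1 [456.72348505 268.96427053]
0.1 [469.80643203 292.78338208]
1.2 [411.57993774 282.04145374]
1.2 [424.43371475 306.02573038]
t 10.55 tcp [0.5155 0.1351 0.0774] F [-0.04 -0.69 -0.02] gap -0.001
[[-0.    -0.065  0.998]
 [-0.     0.998  0.065]
 [-1.     0.    -0.   ]]
units [ 0.7  -3.14  1.18]
```

View pics/cs7.png

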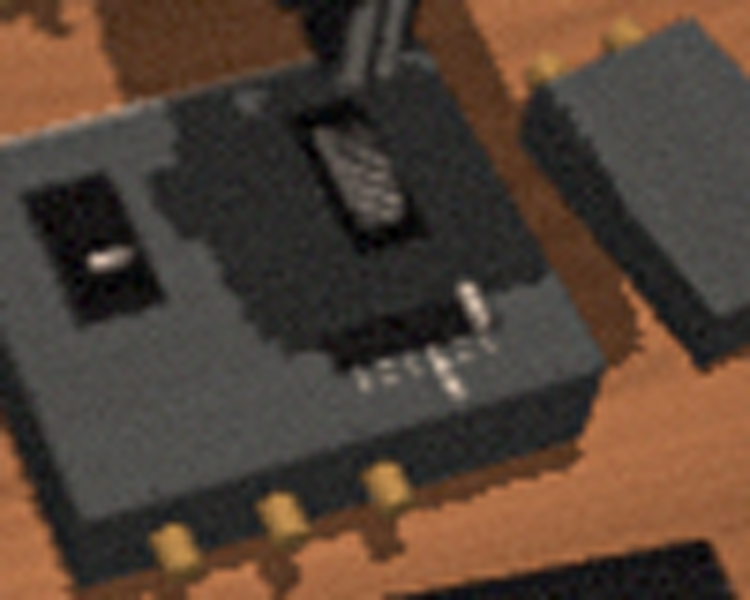

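The pointer is in the same place in both views although the finger slid on (crop 472,305, at the outermost mark), so the volume is at 0. Next is the rear end of the rocker.

Request:
carry_out(commands=[[[0,-1,0.5,0,0,0,0],[0,-2,1,0,0,0,0],[0,-3.15,1.58,0,0,0,0],[0.3,-3.15,1.58,0,0,0,0],[0.4,-3.15,1.58,0,0,0,0]]])

```text
t: 11.05
tcp_pos: [0.5596, 0.0586, 0.0663]
tool_rot: [-0.022, 0.708, 0.023, 0.706]
force: [-0.4, 0.2, -0.4]
finger_gap: 0.001
```

```bash
python3 look.py s8; python3 -c "
from h import *
snap('wrist','w8');to([.560,.059,.057])"
```

```text
t 11.1 tcp [0.5587 0.0594 0.066 ] F [ 0.34  0.52 -0.19] gap 0.001
[[-0.004 -0.064  0.998]
 [ 0.001  0.998  0.064]
 [-1.     0.001 -0.004]]
units [-3.35  3.07 -0.92]
t 11.15 tcp [0.5585 0.0598 0.0663] F [0.12 0.42 0.19] gap 0.002
[[-0.004 -0.065  0.998]
 [ 0.001  0.998  0.065]
 [-1.     0.001 -0.004]]
units [ 0.37 -0.04  0.06]
```

View pics/cs8.png

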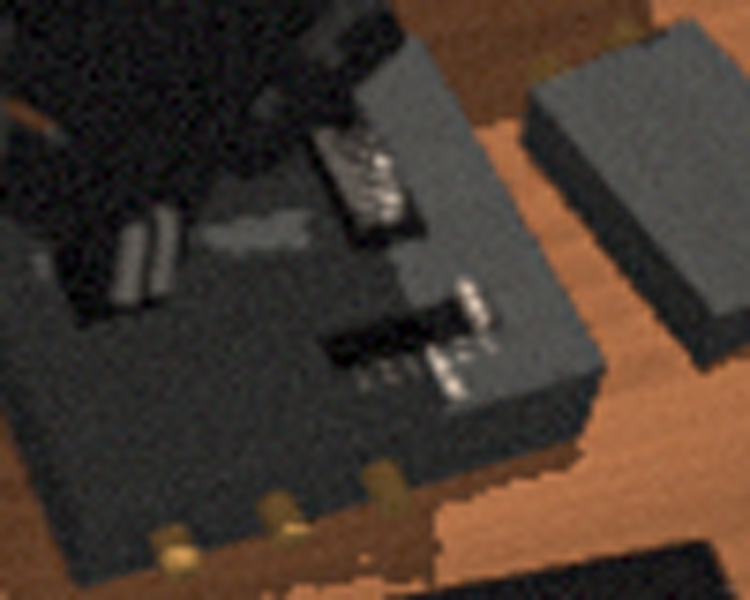

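View pics/w8.png

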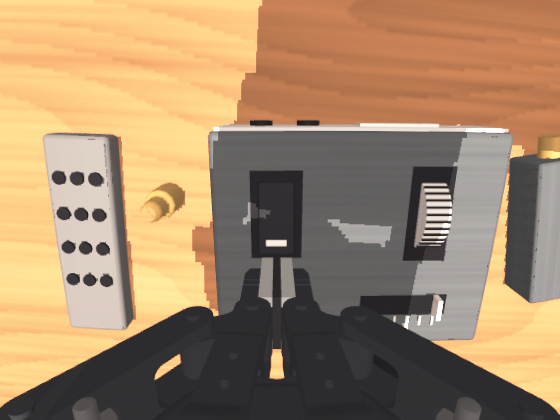

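```bash
python3 -c "
from h import *
s=load('w8')
print('tip edge',onz(s,(277,257),.0663),'mark',onz(s,(276,243),.0555), 'recess rear',onz(s,(276,257),.045),'recess front',onz(s,(276,171),.045),'front end off',onz(s,(276,182),.0475))
print(proj(s,s and manip.sense()['tcp_pos']))
cv2.imwrite('pics/cw8.png',cv2.resize(cv2.imread('pics/w8.png')[160:300,220:340],None,fx=4.2,fy=4.2,interpolation=cv2.INTER_CUBIC))"
```

```text
tip edge [0.54967398 0.05986431 0.0663    ] mark [0.54719834 0.05924604 0.0555    ] recess rear [0.55926997 0.06001041 0.045     ] recess front [0.51399495 0.05712739 0.045     ] front end off [0.5189042  0.05744108 0.0475    ]
[275.59780602 274.57096977]
```

View pics/cw8.png

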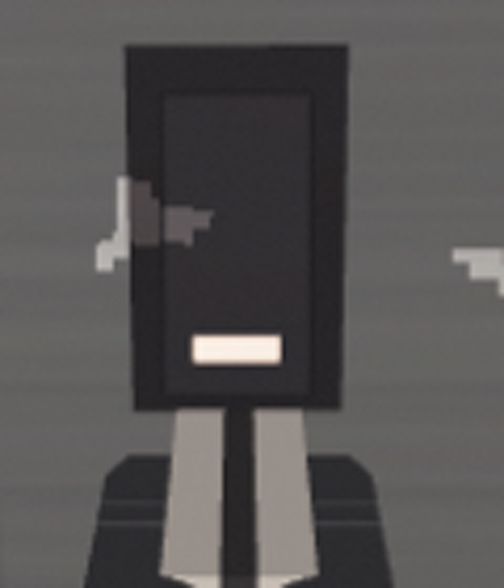

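The pad's front edge overlaps the rocker's rear end by about 3–5 mm (rocker end at about row 254, tip edge at row 257). I'll press down gradually.

Request:
carry_out(commands=[[[0.12,0,0.02,0,0,0,0],[0.24,0,0.02,0,0,0,0],[0.34,0,0.02,0,0,0,0],[0.38,0,0.02,0,0,0,0],[0.42,0,0.02,0,0,0,0]]])

```text
t: 11.65
tcp_pos: [0.5608, 0.0593, 0.0569]
tool_rot: [-0.023, 0.707, 0.023, 0.707]
force: [-0.3, 1.2, -0.1]
finger_gap: -0.003
```

Request:
carry_out(commands=[[[0.03,0,0,0,0,0,0],[0.06,0,0,0,0,0,0],[0.09,0,0,0,0,0,0],[0.12,0,0,0,0,0,0],[0.12,0,0,0,0,0,0]]])

```text
t: 12.15
tcp_pos: [0.5618, 0.0591, 0.0542]
tool_rot: [-0.023, 0.706, 0.023, 0.707]
force: [1.5, 0.9, 2.2]
finger_gap: 0.002
```

Request:
carry_out(commands=[[[0.02,0,0,0,0,0,0],[0.04,0,0,0,0,0,0],[0.06,0,0,0,0,0,0],[0.06,0,0,0,0,0,0],[0.06,0,0,0,0,0,0]]])

```text
t: 12.65
tcp_pos: [0.562, 0.0591, 0.0527]
tool_rot: [-0.023, 0.706, 0.023, 0.708]
force: [3.6, 1.1, 2.4]
finger_gap: -0.002
```

A sideways force of 3.6 N along +x suggests the pad is catching on the rocker's end face. I'll back off and re-seat farther forward.

Request:
carry_out(commands=[[[-0.2,0,0,0,0,0,0],[-0.3,0,0,0,0,0,0],[-0.3,0,-0.1,0,0,0,0],[-0.3,0,-0.16,0,0,0,0],[-0.3,0,-0.16,0,0,0,0]]])

```text
t: 13.15
tcp_pos: [0.5557, 0.0589, 0.0596]
tool_rot: [-0.023, 0.708, 0.023, 0.706]
force: [-0.2, -0.2, -0.1]
finger_gap: -0.0
```

```bash
python3 -c "
from h import *
s=snap('wrist','w9');to([.557,.059,.057])
cv2.imwrite('pics/cw9.png',cv2.resize(cv2.imread('pics/w9.png')[160:300,220:340],None,fx=4.2,fy=4.2,interpolation=cv2.INTER_CUBIC))"
```

```text
t 13.2 tcp [0.5561 0.0589 0.0597] F [-0.64 -0.68 -0.29] gap -0.001
[[-0.001 -0.065  0.998]
 [ 0.     0.998  0.065]
 [-1.     0.    -0.001]]
units [0.11 0.   0.04]
```

View pics/cw9.png

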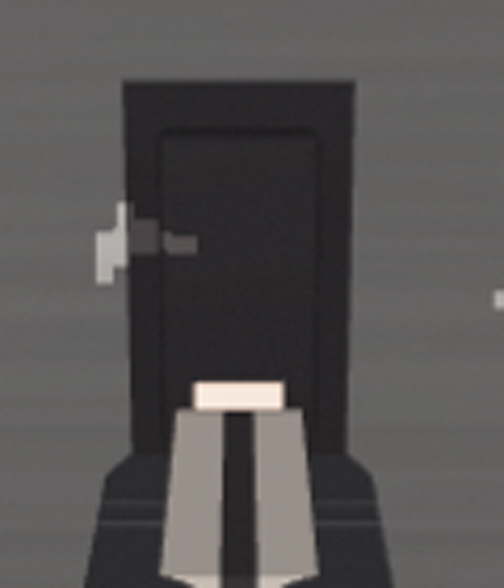

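The tip now covers up to the rocker's white mark, a proper overlap. Pressing.

Request:
carry_out(commands=[[[0.06,0,0,0,0,0,0],[0.12,0,0,0,0,0,0],[0.18,0,0,0,0,0,0],[0.24,0,0,0,0,0,0],[0.24,0,0,0,0,0,0]]])

```text
t: 13.7
tcp_pos: [0.5567, 0.0589, 0.0536]
tool_rot: [-0.023, 0.707, 0.023, 0.707]
force: [-0.1, 0.6, -0.2]
finger_gap: -0.001
```

Request:
carry_out(commands=[[[0.02,0,0,0,0,0,0],[0.04,0,0,0,0,0,0],[0.06,0,0,0,0,0,0],[0.08,0,0,0,0,0,0],[0.08,0,0,0,0,0,0]]])

```text
t: 14.2
tcp_pos: [0.5572, 0.0589, 0.0521]
tool_rot: [-0.023, 0.707, 0.023, 0.707]
force: [-0.6, -0.4, 1.8]
finger_gap: -0.003
```

Request:
carry_out(commands=[[[0.02,0,0,0,0,0,0],[0.04,0,0,0,0,0,0],[0.06,0,0,0,0,0,0],[0.06,0,0,0,0,0,0],[0.06,0,0,0,0,0,0]]])

```text
t: 14.7
tcp_pos: [0.5574, 0.0589, 0.0505]
tool_rot: [-0.023, 0.706, 0.023, 0.707]
force: [1.3, 1.1, 1.7]
finger_gap: -0.002
```

Request:
carry_out(commands=[[[0.02,0,-0.02,0,0,0,0],[0.04,0,-0.02,0,0,0,0],[0.06,0,-0.02,0,0,0,0],[0.06,0,-0.02,0,0,0,0],[0.06,0,-0.02,0,0,0,0]]])

```text
t: 15.2
tcp_pos: [0.5568, 0.0587, 0.049]
tool_rot: [-0.023, 0.706, 0.023, 0.707]
force: [2.8, 0.3, 2.3]
finger_gap: 0.001
```

Request:
carry_out(commands=[[[0.01,0,0,0,0,0,0],[0.02,0,0,0,0,0,0],[0.02,0,0,0,0,0,0],[0.02,0,0,0,0,0,0],[0.02,0,0,0,0,0,0]]])

```text
t: 15.7
tcp_pos: [0.5568, 0.0588, 0.0486]
tool_rot: [-0.023, 0.706, 0.023, 0.707]
force: [3.9, 0.1, 4.6]
finger_gap: -0.001
```

Request:
carry_out(commands=[[[0.01,0,0,0,0,0,0],[0.02,0,0,0,0,0,0],[0.03,0,0,0,0,0,0],[0.03,0,0,0,0,0,0],[0.03,0,0,0,0,0,0]]])

```text
t: 16.2
tcp_pos: [0.5568, 0.0588, 0.0485]
tool_rot: [-0.023, 0.706, 0.023, 0.707]
force: [2.1, -0.6, 8.7]
finger_gap: 0.0
```

8.7 N without further travel means the hard stop. Lifting to look.

Request:
carry_out(commands=[[[-0.3,0,0,0,0,0,0],[-0.9,0,0,0,0,0,0],[-1.3,0.8,-0.3,0,0,0,0],[-1.3,1.6,-0.6,0,0,0,0],[-1.3,1.6,-0.6,0,0,0,0]]])

```text
t: 16.7
tcp_pos: [0.5344, 0.0996, 0.0796]
tool_rot: [-0.024, 0.709, 0.024, 0.704]
force: [0.1, -0.2, -0.2]
finger_gap: -0.002
```

```bash
python3 look.py s10; python3 -c "
from h import *
s=snap('wrist','w10');to([.523,.136,.060])
cv2.imwrite('pics/cw10.png',cv2.resize(cv2.imread('pics/w10.png')[120:320,150:400],(750,600),interpolation=cv2.INTER_CUBIC))"
```

```text
t 16.75 tcp [0.5357 0.0987 0.0795] F [ 0.39 -0.83 -0.37] gap -0.003
[[-0.006 -0.067  0.998]
 [-0.     0.998  0.067]
 [-1.     0.    -0.006]]
units [-2.82  1.44 -0.11]
t 16.8 tcp [0.5369 0.098  0.0796] F [-0.56 -0.88 -0.05] gap 0.002
[[-0.004 -0.066  0.998]
 [-0.     0.998  0.066]
 [-1.    -0.    -0.004]]
units [ 0.78  1.55 -0.45]
```

View pics/cw10.png

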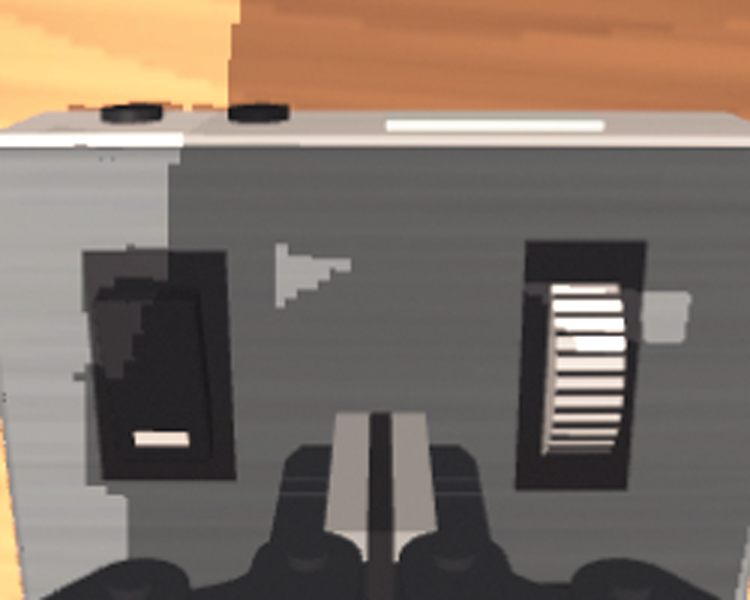

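View pics/cs10.png

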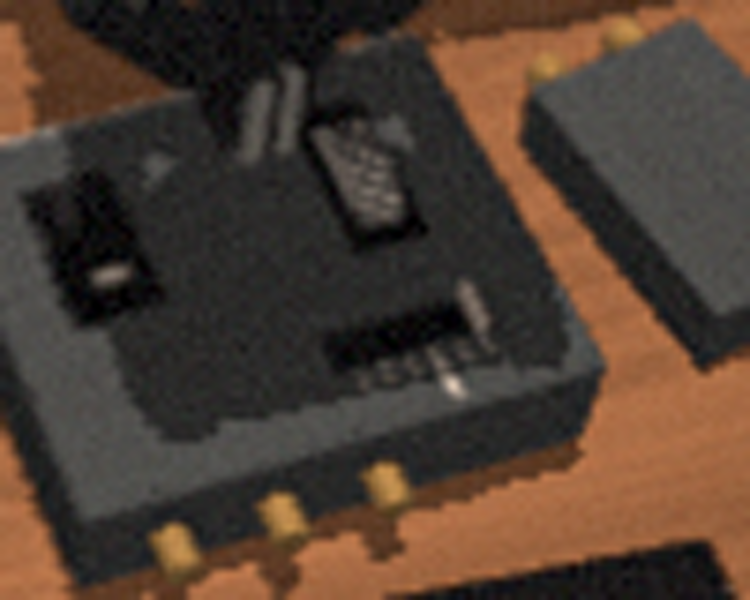

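Run:
```python
from h import *
def tri(a,pa,b,pb):
    o1,d1=ray(a,pa);o2,d2=ray(b,pb);t=np.linalg.lstsq(np.c_[d1,-d2],o2-o1,rcond=None)[0]
    p,q=o1+t[0]*d1,o2+t[1]*d2; return ((p+q)/2).round(4),np.linalg.norm(p-q).round(4)
def mark(f,x0,x1,y0,y1):
    s=load(f);g=s['image'].min(2).astype(float)[y0:y1,x0:x1]; th=g.min()+.6*(g.max()-g.min());w=np.where(g>th,g-th,0)
    yy,xx=np.mgrid[y0:y1,x0:x1]; return s,((w*xx).sum()/w.sum(),(w*yy).sum()/w.sum())
w8=mark('w8',262,290,236,250);w10=mark('w10',190,216,262,270);w2=mark('w2',160,184,224,236)
s7=mark('s7',308,320,259,270);s10=mark('s10',308,322,261,272)
for m in(w2,w8,w10,s7,s10):print(np.round(m[1],2))
print('off',tri(*w2,*s7),tri(*w8,*s7),'on',tri(*w10,*s10))
th=.065;o=np.array([.5515,.1])
for ang,n in((.25,'off'),(-.25,'on')):
    # mark at 13mm along rocker, 3mm above pivot mid-plane
    for L in(11,13):
        x=-18+L*np.cos(ang)-3*np.sin(ang); z=45+4+L*np.sin(ang)+3*np.cos(ang)
        P=[o[0]+(x*np.cos(th)+42*np.sin(th))/1e3,o[1]+(x*np.sin(th)-42*np.cos(th))/1e3,z/1e3]
        print(n,L,np.round(P,4),proj(s7[0],P).round(2))
```

```text
[171.3  229.63]
[275.74 242.58]
[203.17 265.64]
[313.2  264.07]
[314.25 266.2 ]
off (array([0.5466, 0.0574, 0.054 ]), np.float64(0.0039)) (array([0.5466, 0.0573, 0.0552]), np.float64(0.0037)) on (array([0.5482, 0.0584, 0.049 ]), np.float64(0.0019))
off 11 [0.5462 0.0576 0.0546] [314.18 263.93]
off 13 [0.5481 0.0577 0.0551] [314.54 264.55]
on 11 [0.5476 0.0577 0.0492] [314.28 266.05]
on 13 [0.5496 0.0578 0.0487] [314.62 266.95]
```

The rocker mark triangulates to z = 49.0 mm against 49.2 mm predicted for on (54–55 mm when off), so the switch is on. Back to the wheel, starting at its front side.

Request:
carry_out(commands=[[[0,0.7,-0.2,0,0,0,0],[0,1.5,-0.5,0,0,0,0],[0.4,1.5,-0.5,0,0,0,0],[0.78,1.5,-0.5,0,0,0,0],[0.78,1.5,-0.5,0,0,0,0]]])

```text
t: 17.3
tcp_pos: [0.5231, 0.1334, 0.0589]
tool_rot: [-0.023, 0.708, 0.023, 0.705]
force: [0.5, 0.1, 1.1]
finger_gap: -0.002
```

```bash
python3 -c "
from h import *
to([.523,.136,.0545])"
```

```text
t 17.3 tcp [0.5231 0.1334 0.0589] F [0.55 0.05 1.05] gap -0.002
[[-0.004 -0.064  0.998]
 [-0.     0.998  0.064]
 [-1.    -0.    -0.004]]
units [0.17 0.1  0.  ]
```

Request:
carry_out(commands=[[[0.05,0.05,-0.02,0,0,0,0],[0.1,0.05,-0.02,0,0,0,0],[0.14,0.05,-0.02,0,0,0,0],[0.17,0.05,-0.02,0,0,0,0],[0.17,0.05,-0.02,0,0,0,0]]])

```text
t: 17.8
tcp_pos: [0.5235, 0.1355, 0.0565]
tool_rot: [-0.023, 0.707, 0.023, 0.707]
force: [-0.2, -0.5, 0.1]
finger_gap: 0.001
```

Request:
carry_out(commands=[[[0.02,0,0,0,0,0,0],[0.04,0,0,0,0,0,0],[0.06,0,0,0,0,0,0],[0.08,0,0,0,0,0,0],[0.08,0,0,0,0,0,0]]])

```text
t: 18.3
tcp_pos: [0.5235, 0.1356, 0.055]
tool_rot: [-0.023, 0.707, 0.023, 0.707]
force: [-0.4, -0.1, 5.5]
finger_gap: -0.002
```

Request:
carry_out(commands=[[[0.02,0,0,0,0,0,0],[0.025,0,0.1,0,0,0,0],[0.03,0,0.25,0,0,0,0],[0.03,0,0.4,0,0,0,0],[0.03,0,0.5,0,0,0,0]]])

```text
t: 18.8
tcp_pos: [0.5352, 0.1364, 0.0546]
tool_rot: [-0.023, 0.707, 0.023, 0.706]
force: [-2.7, -0.4, 9.6]
finger_gap: -0.002
```

```bash
python3 look.py s11
```

```text
t 18.85 tcp [0.5357 0.1365 0.0546] F [-1.98  0.1   8.43] gap 0.001
[[-0.001 -0.065  0.998]
 [-0.     0.998  0.065]
 [-1.    -0.    -0.001]]
units [-3.82 -0.07 -0.2 ]
```

View pics/cs11.png

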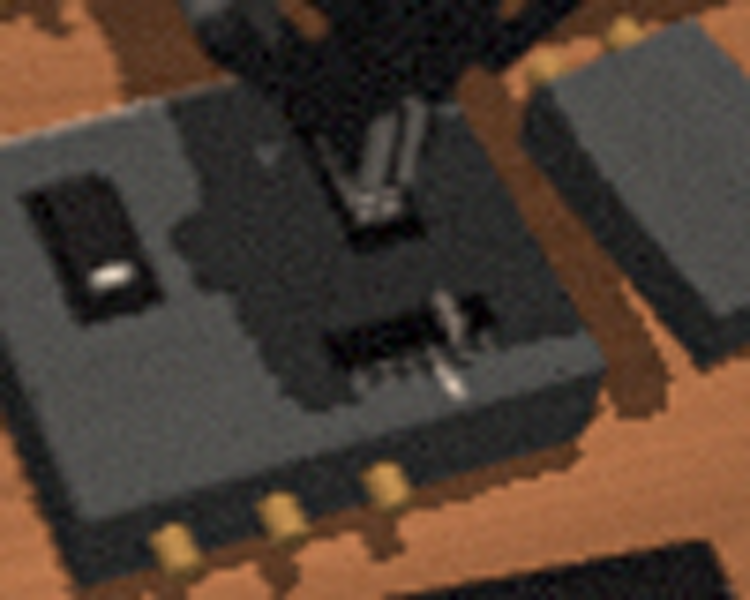

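Pointer at about 0.6 rad (crop 450,315). I'll extend this stroke 5 mm, then take a second one.

Request:
carry_out(commands=[[[0,0,0.06,0,0,0,0],[0,0,0.12,0,0,0,0],[0,0,0.18,0,0,0,0],[0,0,0.2,0,0,0,0],[0,0,0.2,0,0,0,0]]])

```text
t: 19.35
tcp_pos: [0.5408, 0.1368, 0.0545]
tool_rot: [-0.023, 0.707, 0.023, 0.707]
force: [-1.9, -0.8, 7.3]
finger_gap: 0.0
```

Request:
carry_out(commands=[[[-0.1,0,0,0,0,0,0],[-0.2,0,0,0,0,0,0],[-0.2,0,-0.4,0,0,0,0],[-0.2,0,-0.6,0,0,0,0],[-0.2,0,-0.6,0,0,0,0]]])

```text
t: 19.85
tcp_pos: [0.5238, 0.1358, 0.0583]
tool_rot: [-0.023, 0.708, 0.023, 0.706]
force: [0.2, -1.0, 0.1]
finger_gap: -0.002
```

```bash
python3 look.py s12
```

```text
t 19.9 tcp [0.5248 0.1358 0.0584] F [ 1.    1.03 -0.84] gap -0.001
[[-0.001 -0.065  0.998]
 [-0.     0.998  0.065]
 [-1.     0.    -0.001]]
units [-3.66 -0.07  0.24]
```

View pics/cs12.png

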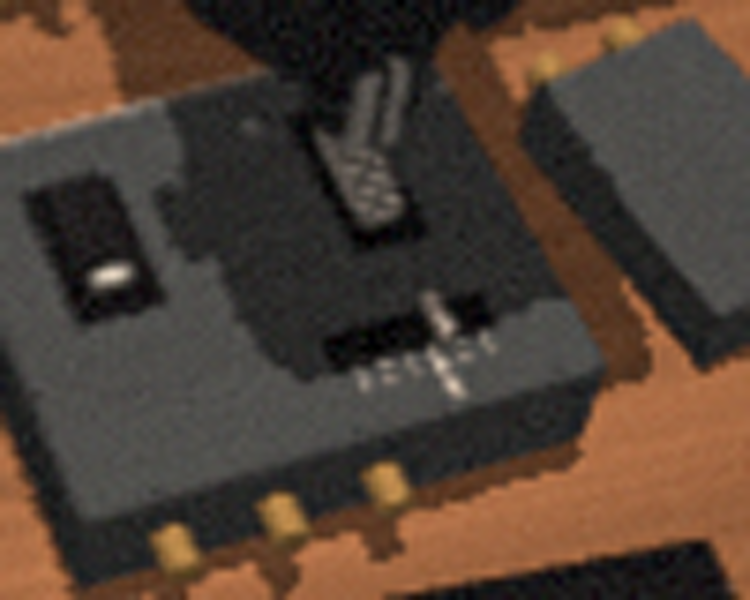

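Volume is about 0.85 (pointer tip 35 px from its zero position, 41 px per rad). About 7 mm more is needed.

Request:
carry_out(commands=[[[0.1,0,0,0,0,0,0],[0.15,0,0,0,0,0,0],[0.18,0,0,0,0,0,0],[0.2,0,0,0,0,0,0],[0.2,0,0,0,0,0,0]]])

```text
t: 20.4
tcp_pos: [0.5263, 0.1358, 0.0546]
tool_rot: [-0.023, 0.706, 0.023, 0.707]
force: [-2.1, -0.7, 9.7]
finger_gap: -0.003
```

Request:
carry_out(commands=[[[0,0,0.08,0,0,0,0],[0,0,0.16,0,0,0,0],[0,0,0.24,0,0,0,0],[0,0,0.28,0,0,0,0],[0,0,0.28,0,0,0,0]]])

```text
t: 20.9
tcp_pos: [0.5327, 0.1362, 0.0546]
tool_rot: [-0.023, 0.707, 0.023, 0.707]
force: [-1.9, -0.7, 9.7]
finger_gap: -0.003
```

Request:
carry_out(commands=[[[-0.1,0,0,0,0,0,0],[-0.5,0,0,0,0,0,0],[-1.2,0,0,0,0,0,0],[-2,0,-1.5,0,0,0,0],[-2,0,-2,0,0,0,0]]])

```text
t: 21.4
tcp_pos: [0.4809, 0.1331, 0.1055]
tool_rot: [-0.023, 0.707, 0.023, 0.707]
force: [-0.8, -0.2, 0.9]
finger_gap: 0.002
```

```bash
python3 look.py s13; python3 -c "
from h import *
s=snap('wrist','w13')
cv2.imwrite('pics/cw13.png',cv2.resize(cv2.imread('pics/w13.png')[150:350,180:430],(750,600),interpolation=cv2.INTER_CUBIC))"
```

```text
t 21.45 tcp [0.4787 0.133  0.1047] F [-2.17 -0.17 -0.55] gap 0.0
[[-0.004 -0.065  0.998]
 [-0.     0.998  0.065]
 [-1.     0.    -0.004]]
units [-1.82 -0.08  2.08]
```

View pics/cs13.png

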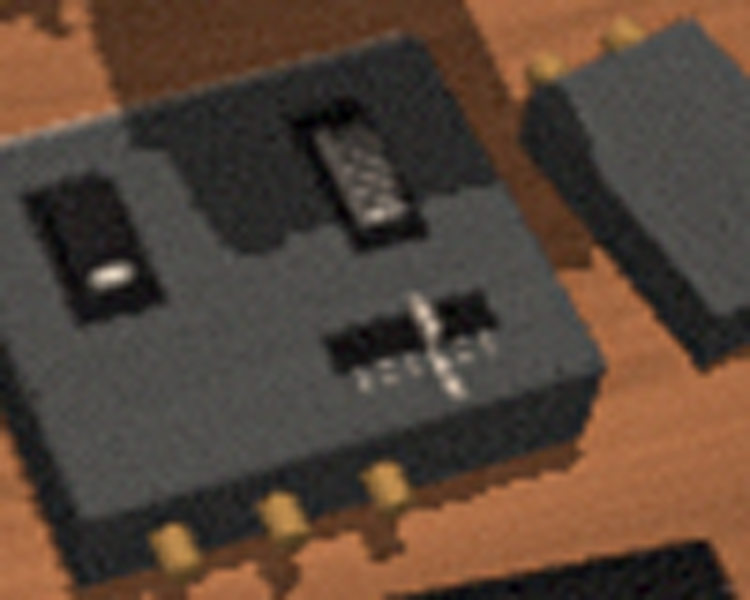

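View pics/cw13.png

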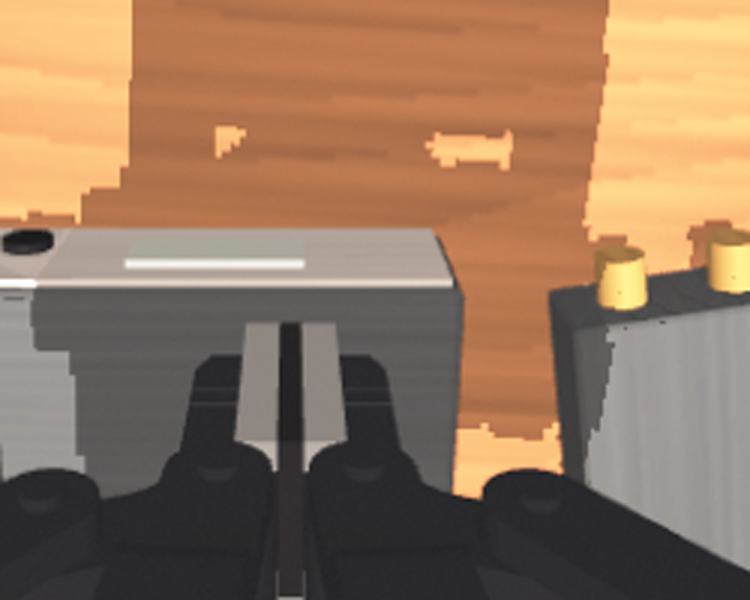

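The pointer (crop 418–434, 295–335) now runs into the long mark (438–457, 350–395). I'll check from above as well.

```bash
python3 -c "
from h import *
snap('top','t14')
cv2.imwrite('pics/ct14.png',cv2.resize(cv2.imread('pics/t14.png')[130:195,195:275],(738,600),interpolation=cv2.INTER_CUBIC))
a=cv2.cvtColor(cv2.imread('pics/top0.png'),6);b=cv2.cvtColor(cv2.imread('pics/t14.png'),6)
for n,(x0,x1,y0,y1) in dict(iface=(158,198,148,198),adapter=(266,284,160,180),brick=(194,246,106,134),remote=(284,306,130,188)).items():
    print(n,cv2.phaseCorrelate(np.float32(a[y0:y1,x0:x1]),np.float32(b[y0:y1,x0:x1])))
print(manip.sense()['force'],manip.sense()['t'])"
```

```text
iface ((-17.274315502172506, 8.70689139561706), 0.23142899060249328)
adapter ((-0.30412155643499794, 0.028579482382049548), 0.9523890316486359)
brick ((-0.04255826274643937, -0.025973234787420196), 0.9446333749794665)
remote ((0.019143962647087065, 0.024436645788014744), 0.9764004750384225)
[-0.00989733  0.37561297  0.68634361] 21.55
```

View pics/ct14.png

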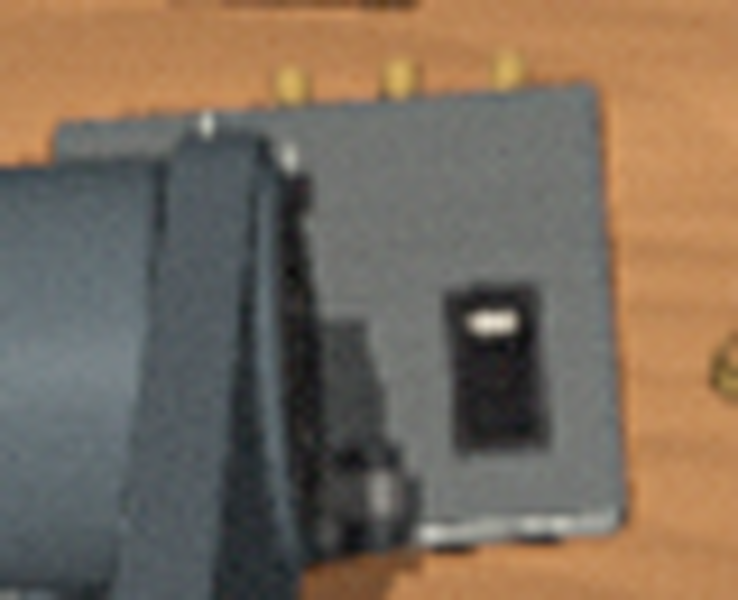

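From above the arm hides the scale, but in the scene view the pointer has moved about 47–50 px from its zero position. That is 1.15–1.2 rad at 41 px per rad. Handing in.

```bash
python3 -c "
from h import *
a=load('scene0')['image'];b=load('s13')['image']
g=lambda i:np.float32(cv2.cvtColor(i,cv2.COLOR_RGB2GRAY)[228:282,384:420])
print(cv2.phaseCorrelate(g(a),g(b)))
print(manip.sign_off())"
```

```text
((-0.009263820076210294, -0.006909622935147297), 1.0702535811765694)
the job is handed in; nothing more can be done
None
```

The amplifier is switched on and the wheel is set at the long mark. I handed the job in at about 21.6 s; no verdict was reported.

**What I did**
1. I rolled the wheel down in three light strokes of about 6–10 N. At the stop, the finger slid on while the pointer stayed still.
2. I pressed the rocker's rear end down until it met its hard stop at 8.7 N. The first touch caught the rocker's end face, so I lifted off and re-seated the finger farther forward.
3. I rolled the wheel up in two strokes and moved the arm clear.

**Last checks**
- **Switch:** its white mark measured 49.0 mm high, against 49.2 mm expected for on and 54–55 mm when off.
- **Volume:** in the scene camera the pointer lines up with the long mark, at about 1.15–1.2 rad.
- **Contact force:** the highest reading at the end of any move was about 10 N. Force within a move was not recorded.
- **Bystanders:** the adapter, brick, remote and interface moved less than half a pixel in the images.

**Checks that failed or disagreed**
- The final top view could not confirm the pointer because the arm hid the scale. It also hid the interface, so I checked that in the scene camera instead.
- The top and scene cameras differed by about 3.5 mm on the amplifier's position. The wrist camera settled it.
- The long mark appeared about 12 mm farther back than its listed position, so I left it out when locating the amplifier.

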